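# Swap the two containers and hold the enabling lever in its middle position

### The arm

A 6-joint arm with a two-finger parallel gripper is mounted at the origin on the work surface. World frame = base frame: x ahead of the robot, y to its left, z up, the work surface at z = 0. Lengths are in m, angles in rad, forces in N, time in s.
With the tool pointing down it reaches from about 0.3 to 0.775 m from the base axis. Payload 14.6 kg.
Tool frame: the origin (TCP) lies on the centre line of the jaws, within the pads' length; the fingertips stand 19 mm ahead of it and the grasp point (between the pads) is the TCP; z points along the fingers, x is the direction in which the jaws open and shut, and the axes are right-handed (so a half turn about z gives the same grasp; the last joint's range is limited). The gripper opens to 94 mm and grips with 3 to 60 N. Pads are 16 mm wide; open, the fingers measure 119 mm over their backs; the gripper's body (75 mm by 177 mm) begins 78 mm behind the grasp point.
Start: joints at [1.131, 0.3, 1.521, -0, 1.321, -0.067], TCP at [0.2, 0.512, 0.224] pointing down, gripper open.
Joint ranges: [-3.03, 3.03], [-0.79, 2.21], [0.23, 2.52], [-1.04, 4.18], [0, 3.07], [-2.55, 2.55]. Speed limits (rad/s): [2.22, 2.22, 2.57, 3.14, 3.14, 3.14].

### API

Orientations are given as [roll, pitch, yaw] about the fixed x, y, z axes, in that order (R = Rz(yaw) Ry(pitch) Rx(roll)).
In Python, from station import ctrl, imaging gives the robot as it stands.
- The arm moves only by the shell command python3 -m handwheel 'ROWS' [OPENING] [FORCE]. ROWS is JSON, a list that holds one entry, the list of rows, each a list of 4 numbers: the shift along the tool's x, y, z in m, then the turn about the tool's z in rad. A call has 1 to 10 rows; each row shifts and turns the pose as measured when the row begins, along the tool's axes as they then stand; what a row does not reach is not made up. A row lasts 1/10 s, in which the tool goes at most 50 mm and 8.59 degrees, less where a joint would pass 70% of its speed; a pose out of reach is approached as far as the arm can. A call is refused whole if a number of a shift passes 0.05 or a number of a turn 0.15, either way. A call with a gripper value outside its range is refused whole. OPENING is the finger opening in m, from 0 to 0.094, set as the call begins (- or left out, the last holds). The fingers move at their own pace and stop on an object; FORCE is the grip in N (left out, the last holds). Time passes only in rows, so rows that do not move let the fingers close. It gives the time, the measured TCP pose, the force and the opening at its end, in the units of the state.
- ctrl.get_obs(): the state, without advancing time (a new reading comes with each control period).
- imaging.camera(name): name is "scene" or "top" or "wrist"; returns the picture (384x512x3 uint8, red, green, blue); there is no depth.
- imaging.camera_model(name): a dict with "camera_matrix" (3x3 intrinsics, pixels), "position" and "attitude" of the camera in the world. Camera axes: x right, y up, looking along -z (the intrinsics and any distortion apply to the point x, -y, -z); pixel columns grow to the right and rows downward; lengths in m; the calibration is good to about 2 mm. A picture is of the moment at which its call begins: read the wrist's pose just before it. camera_model takes no time and is no camera call; for the wrist camera it gives the pose at the moment of the call.
- ctrl.hand_in(): hands the job in, once; it reports no verdict.
The state is a dict: "time_s": time; "qpos": joint angles; "joint_vel": joint speeds; "tau": joint torques, N m; "ee_pos": TCP position; "eef_rot": TCP orientation; "force": force on the tool from outside, world axes, zero at the start; "moment": the same for the moment, N m; "grip_width": finger opening in m.
Only numpy, scipy, OpenCV 4.12 (cv2) and the standard library are available. Lean on these libraries where they do the work, as an engineer would, in place of code of your own. Each camera call takes 0.05 s, during which the arm holds its last target. There are 200 camera calls.

### The job

The tall bottle and the squat jar were put back in each other's bays of the rack: swap them, so that each stands upright in the bay where the other was, keeping both upright on the way and leaving the other things on the counter where they are. Then, for the unit's check run, push down the pad of the spring-loaded enabling lever on the console with the gripper's fingers to its middle position, half-way down with the arm level, never down to its stop, as that trips the unit. Finish while still holding it there: do not let go.

Things in the scene. Friction and masses are not known exactly. Their poses are not given: they have to be found in the camera images.
- bottle_mid (a point): centre (half-way up, on its axis) of the tall bottle: 150 mm tall standing, round white body 60 mm wide in its lower 92 mm, tapering to a grey cap 36 mm wide that fills the top 36 mm (its middle is 57 mm above this point); 0.2 to 0.45 kg; starts standing in one bay of the rack; z is up along its axis
- jar_mid (a point): centre (half-way up, on its axis) of the squat jar: 80 mm tall standing, white body 56 mm wide, grey lid 60 mm wide that fills the top 22 mm; 0.15 to 0.35 kg; starts standing in the other bay; z is up along its axis
- rack: fixed low rack with a 114 x 260 mm steel base, long side along its y, and two square grey bays side by side, 150 mm between their centres; origin at the centre of its underside, on the counter
- bay_left (a point): centre of the floor of the bay at the rack's +y end; floor 6 mm above the counter, 84 x 84 mm inside, walls rising to 18 mm above the counter
- bay_right (a point): centre of the floor of the bay at the rack's -y end; the same size
- mat: fixed round black rubber mat on the counter, 100 mm wide and 4 mm thick, between the rack and the robot: a clear spot where a container may be stood for a while; origin at the centre of its underside
- console: fixed grey console, 180 mm long (along its x) x 95 mm wide x 45 mm tall, that carries the enabling lever; a thin upright aluminium plate with three black ticks (up, middle, down) stands 40 mm to the +y side of the lever's arm, its top 127 mm above the counter; origin at the centre of its underside
- lever (a joint): angle of the spring-loaded enabling lever, rad: 0 released (pad end raised), 0.20 the middle position, where the arm is level, 0.40 on its lower stop; grows as the pad is pushed down and springs back to 0 when let go. The hinge is level, 65 mm beyond the console's centre along its +x and 85 mm above the counter; the arm points from it along the console's -x. Pushing on the pad takes about 3 N to start, 7 N in the middle and 12 N at the stop
- pad (a point): centre of the upper face of the square black rubber pad, 46 x 46 mm, on the free end of the lever, 110 mm from the hinge; z up out of that face (tilted 0.2 rad when released, level in the middle position). It is 119 mm above the counter when released, 97 mm in the middle position, 75 mm at the stop
- cup: bystander: small open steel beaker, 54 mm wide, 60 mm tall, between rack and console; loose; origin at the centre of its underside
- pot: bystander: small closed white pot, 50 mm wide, 60 mm tall, nearer the robot; loose; origin at the centre of its underside
- adapter: bystander: squat stepped steel fitting, 48 mm wide foot, 45 mm tall; loose; origin at the centre of its underside
- swabs: bystander: cardboard box 75 x 120 x 45 mm; loose; origin at the centre of its underside
- dish: bystander: shallow steel bowl, 90 mm wide, 40 mm tall, beyond the rack; loose; origin at the centre of its underside
- block: bystander: grey plastic block 50 x 90 x 30 mm, to the right of the console; loose; origin at the centre of its underside
- brush: bystander: cleaning brush lying on the counter near the left side, handle along its x; loose
There are look-alikes about, which are no part of the job. Leave any green or red look-alike of the part that bears jar_mid alone.

How it is judged:
By the outcome, as a careful person would: the job done as asked, in the order asked, and still so for the second after the job is handed in, while the arm keeps its last pose, push and grip.
It also fails if it takes over 72 s, if anything falls off the work surface, if the arm or the gripper's body presses on something with over 40 N, if the wrist force passes 120 N, or if a joint passes its speed limit or range.

## Working session

There is one attempt and no reset: what is moved stays moved. The work goes in short steps, Python scripts to look and compute and a shell command to move; the robot and the scene stay as the last step left them, time stands still between calls to the robot, and variables do not carry over. Pictures are saved under pics/ and viewed, about 8 in all and at most 12, crops included, and the job is handed in when it is done.

```bash
ls; mkdir -p pics
python3 - <<'E'
from station import ctrl, imaging
import cv2,numpy as np
o=ctrl.get_obs();print(o)
for n in ["scene","top"]:
    m=imaging.camera_model(n);print(n,m)
    im=imaging.camera(n);cv2.imwrite(f"pics/{n}0.png",im[:,:,::-1])
E
```

```text
pics
{'time_s': 0.0, 'qpos': array([ 1.13138824e+00,  3.00495289e-01,  1.52157247e+00,  3.31265470e-05,
        1.32068496e+00, -6.66022253e-02]), 'joint_vel': array([-0.00017614, -0.00083142, -0.00085047,  0.00060884, -0.00257819,
        0.00031311]), 'tau': array([ 1.69344908e-04, -5.31822038e+01, -3.52738917e+01,  7.08097452e-02,
        2.45916046e-02, -9.64189940e-05]), 'ee_pos': array([0.20022334, 0.51200975, 0.22387669]), 'eef_rot': array([-3.14148343e+00,  1.15536013e-03,  1.19798231e+00]), 'force': array([-0.1240397 , -0.18519677, -0.03109405]), 'moment': array([ 0.068261  ,  0.00780354, -0.0081607 ]), 'grip_width': 0.09383960498407884}
scene {'camera_matrix': array([[351.61390834,   0.        , 254.04711339],
       [  0.        , 351.61390834, 193.43596207],
       [  0.        ,   0.        ,   1.        ]]), 'position': array([1.2254389 , 0.08651213, 1.1150241 ]), 'attitude': array([0.58201788, 0.0109327 , 1.68130497])}
top {'camera_matrix': array([[386.88779681,   0.        , 244.19483634],
       [  0.        , 386.88779681, 196.42201867],
       [  0.        ,   0.        ,   1.        ]]), 'position': array([ 0.4448019 , -0.02247111,  1.15795482]), 'attitude': array([ 0.11030588,  0.00682178, -1.5637063 ])}
```

View pics/scene0.png

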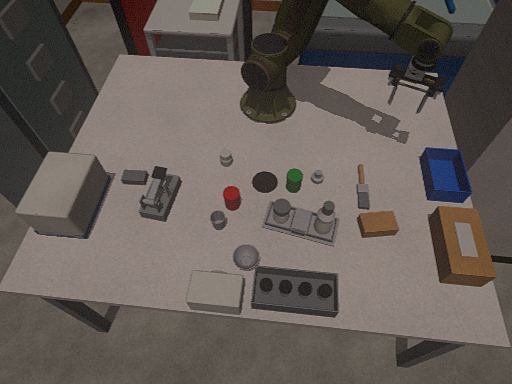

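View pics/top0.png

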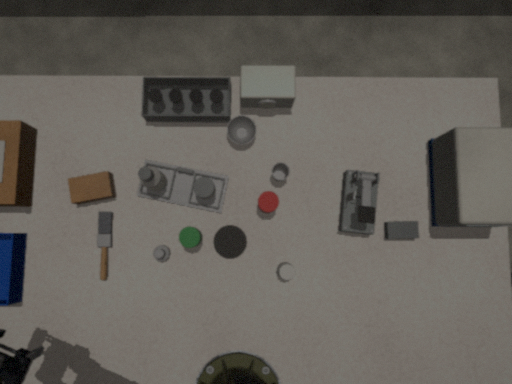

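The candidates for the jar are the rack one (top view 204,188), the red look-alike (268,202), the green look-alike (190,237) and the pot (286,271). By the description it is the grey-lidded one in the rack. The bottle is in the rack at about (150,178), with the lever console at (360,200). Next I take a close crop.

```bash
cat > h.py <<'E'
import numpy as np
from scipy.spatial.transform import Rotation as R
from station import ctrl, imaging
def proj(n,P):
    m=imaging.camera_model(n);A=R.from_euler('xyz',m["attitude"]).as_matrix()
    c=(np.asarray(P,float)-m["position"])@A
    p=np.c_[c[:,0],-c[:,1],-c[:,2]]@m["camera_matrix"].T
    return p[:,:2]/p[:,2:]
def back(n,uv,z,m=None):
    m=m or imaging.camera_model(n);A=R.from_euler('xyz',m["attitude"]).as_matrix()
    d=np.linalg.inv(m["camera_matrix"])@[uv[0],uv[1],1];d=A@(d*[1,-1,-1])
    return m["position"]+d*(z-m["position"][2])/d[2]
E
python3 - <<'E'
import cv2
im=cv2.imread("pics/top0.png")
a=cv2.resize(im[150:220,130:235],None,fx=5,fy=5,interpolation=cv2.INTER_CUBIC)
b=cv2.resize(im[160:242,325:385],None,fx=4.26829,fy=4.26829,interpolation=cv2.INTER_CUBIC)
b=b[:350,:]
c=cv2.hconcat([a,b]);c=cv2.convertScaleAbs(c,alpha=1.7,beta=10);print(a.shape,b.shape)
for i in range(0,105,10): cv2.putText(c,str(130+i),(i*5,10),0,.35,(0,255,255));cv2.line(c,(i*5,12),(i*5,18),(0,255,255))
for i in range(0,70,10): cv2.putText(c,str(150+i),(0,i*5+4),0,.35,(0,255,0))
for i in range(0,60,10): cv2.putText(c,str(325+i),(525+int(i*4.268),10),0,.35,(0,255,255))
for i in range(0,80,10): cv2.putText(c,str(160+i),(525,int(i*4.268)+4),0,.35,(0,255,0))
cv2.imwrite("pics/crop0.png",c)
E
```

```text
(350, 525, 3) (350, 256, 3)
```

View pics/crop0.png

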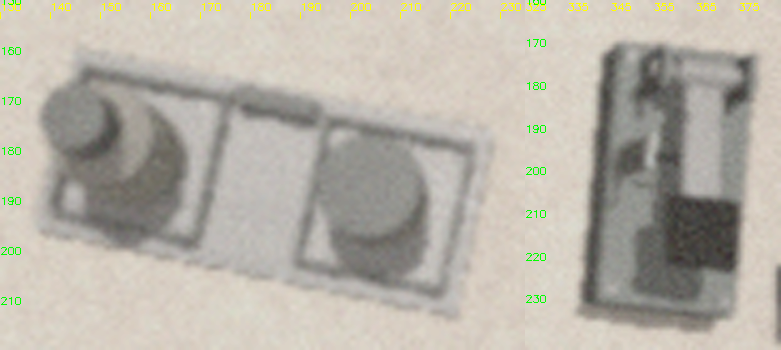

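Run:
```python
from h import *
np.set_printoptions(precision=4,suppress=True)
B=lambda x,y,z:back("top",(130+x/5,150+y/5),z)
C=lambda x,y,z:back("top",(325+(x-525)/4.268,160+y/4.268),z)
print("cap",B(75,117,.156),"lid",B(372,183,.086))
rc=np.array([B(*p,.004) for p in [(78,48),(490,128),(455,318),(40,232)]]);print("rack",rc,rc.mean(0))
e=(rc[0]+rc[3]-rc[1]-rc[2])/2;yaw=np.arctan2(-e[0],e[1]);print("len",np.linalg.norm(e),"yaw",yaw)
L=B(141.5,159,.018);Rr=B(386,208,.018);print("bays",L,Rr,np.linalg.norm(L-Rr),np.arctan2(-(L-Rr)[0],(L-Rr)[1]))
print("pad",C(703,233,.119),"padcorners",[C(*p,.119) for p in [(668,194),(740,200),(735,272),(666,266)]])
print("arm",C(702,90,.09),C(703,233,.119),"consoleL",C(604,50,.045),C(585,300,.045),C(757,58,.045),C(735,310,.045))
for n,uv,z in [("mat",(230,241),.004),("green",(190,236),.08),("red",(268,201),.08),("cup",(280,172),.06),("potc",(286,271),.06),("adapter",(161,253),.045),("dish",(241,131),.04),("swabR",(113,187),.045)]: print(n,back("top",uv,z))
print("scene cap",back("scene",(329,206),.156),"lid",back("scene",(282,204),.086))
```

```text
cap [0.6149 0.2462 0.156 ] lid [0.5904 0.0972 0.086 ]
rack [[0.6832 0.2867 0.004 ]
 [0.6355 0.0357 0.004 ]
 [0.5205 0.0552 0.004 ]
 [0.5706 0.3056 0.004 ]] [0.6024 0.1708 0.004 ]
len 0.25541194954710156 yaw -0.19269061699456067
bays [0.6132 0.2426 0.018 ] [0.5847 0.0962 0.018 ] 0.1491674320735236 -0.1924099835407951
pad [ 0.5129 -0.3435  0.119 ] padcorners [array([ 0.5373, -0.3222,  0.119 ]), array([ 0.5338, -0.3673,  0.119 ]), array([ 0.4885, -0.3628,  0.119 ]), array([ 0.492 , -0.3198,  0.119 ])]
arm [ 0.6081 -0.3544  0.09  ] [ 0.5129 -0.3435  0.119 ] consoleL [ 0.6422 -0.3025  0.045 ] [ 0.4722 -0.2862  0.045 ] [ 0.6373 -0.4064  0.045 ] [ 0.4662 -0.3863  0.045 ]
mat [0.4394 0.0274 0.004 ]
green [0.4527 0.1353 0.08  ]
red [ 0.5517 -0.081   0.08  ]
cup [ 0.6376 -0.1165  0.06  ]
potc [ 0.3575 -0.1324  0.06  ]
adapter [0.4041 0.2221 0.045 ]
dish [ 0.7635 -0.0031  0.04  ]
swabR [0.5932 0.3678 0.045 ]
scene cap [0.6223 0.249  0.156 ] lid [0.5869 0.1009 0.086 ]
```

Top crop: the cap is at (145,173), the grey jar lid at (204,187) and the pad at (367,215). The jar is confirmed as the grey-lidded one in the right bay. I'll turn the tool so its x lies along +Y and its y along +X, then move over the jar.

```bash
python3 -m handwheel '[[[0,0,0,-0.125],[0,0,0,-0.125],[0,0,0,-0.123],[-0.03,0.028,0,0],[-0.03,0.028,0,0],[-0.03,0.028,0,0],[-0.03,0.028,0,0],[-0.03,0.028,0,0],[-0.03,0.028,0,0],[-0.03,0.028,0,0]]]' 0.094 30
```

```text
time_s: 1.1
ee_pos: [0.4025, 0.2994, 0.221]
eef_rot: [-3.137, 0.006, 1.595]
force: [0.1, 1.6, 0.0]
grip_width: 0.0941
```

```bash
python3 -m handwheel '[[[-0.029,0.026,0,0.02],[-0.029,0.026,0,0],[-0.029,0.026,0,0],[-0.029,0.026,0,0],[-0.029,0.026,0,0],[-0.029,0.026,0,0],[-0.02,0.02,0,0],[0,0,0,0]]]'
python3 - <<'E'
from h import *
import cv2
np.set_printoptions(precision=4,suppress=True)
o=ctrl.get_obs();print(o["ee_pos"],o["eef_rot"])
print(imaging.camera_model("wrist"))
cv2.imwrite("pics/w1.png",imaging.camera("wrist")[:,:,::-1])
print(proj("wrist",[[.5885,.097,.086],[.615,.2445,.156],[.5866,.0964,.006],[.615,.2436,.006]]))
E
```

```text
time_s: 1.9
ee_pos: [0.5871, 0.0927, 0.2185]
eef_rot: [-3.133, 0.007, 1.569]
force: [-0.0, 0.7, 0.4]
grip_width: 0.0938
[0.5871 0.0927 0.2185] [-3.1331  0.0068  1.5691]
{'camera_matrix': array([[287.2649,   0.    , 256.5055],
       [  0.    , 287.2649, 188.2334],
       [  0.    ,   0.    ,   1.    ]]), 'position': array([0.5105, 0.0945, 0.3797]), 'attitude': array([-0.2623,  0.0064,  1.5686])}
[[259.7506 188.3177]
 [434.8874 240.1546]
 [259.013  171.2986]
 [368.1755 191.9333]]
```

View pics/w1.png

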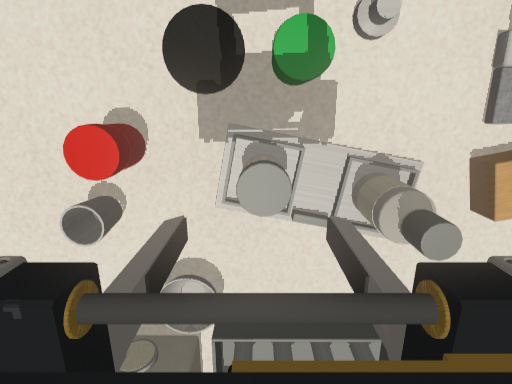

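The wrist view shows the lid at (264,188), 4 px right of the prediction, which is about +4 mm in y. The bottle cap is at (437,240). The gripper centres itself in y, so I'll descend and grip.

```bash
python3 -m handwheel '[[[0.007,0.001,0,0],[0,0,0.03,0],[0,0,0.03,0],[0,0,0.03,0],[0,0,0.025,0],[0,0,0.015,0],[0,0,0.01,0],[0,0,0,0]]]'
```

```text
time_s: 2.75
ee_pos: [0.5822, 0.1107, 0.0749]
eef_rot: [-3.134, 0.005, 1.579]
force: [0.2, 0.4, 0.0]
grip_width: 0.0938
```

```bash
python3 -m handwheel '[[[-0.01,0.006,0,-0.008],[0,0,0,0]]]'; python3 -m handwheel '[[[0,0,0,0],[0,0,0,0],[0,0,0,0],[0,0,0,0],[0,0,0,0]]]' 0.05 25
```

```text
time_s: 2.95
ee_pos: [0.5891, 0.1012, 0.0766]
eef_rot: [-3.136, 0.005, 1.589]
force: [0.4, -0.7, 0.3]
grip_width: 0.0939
time_s: 3.45
ee_pos: [0.5902, 0.1008, 0.0789]
eef_rot: [-3.14, 0.005, 1.588]
force: [0.0, 0.3, -1.3]
grip_width: 0.0594
```

```bash
python3 -m handwheel '[[[0,0,-0.02,0],[0,0,-0.03,0],[0,0,-0.03,0],[0,0,-0.02,0],[-0.01,-0.02,0,-0.01],[-0.015,-0.03,0,0],[-0.015,-0.03,0,0],[-0.015,-0.03,0,0],[-0.015,-0.03,0,0],[0,0,0,0]]]'
```

```text
time_s: 4.45
ee_pos: [0.4452, 0.026, 0.1809]
eef_rot: [-3.134, 0.005, 1.6]
force: [-0.3, -0.8, -2.4]
grip_width: 0.0598
```

```bash
python3 -m handwheel '[[[0,0,0,0],[0,0,0,0]]]'
```

```text
time_s: 4.65
ee_pos: [0.4455, 0.026, 0.1813]
eef_rot: [-3.135, 0.005, 1.6]
force: [-0.0, 0.4, -1.5]
grip_width: 0.0595
```

```bash
python3 -m handwheel '[[[0,-0.005,0.02,0],[0,0,0.025,0],[0,0,0.025,0],[0,0,0.015,0],[0,0,0.005,0],[0,0,0.002,0],[0,0,0,0]]]'
```

```text
time_s: 5.35
ee_pos: [0.4443, 0.0277, 0.0863]
eef_rot: [-3.137, 0.004, 1.603]
force: [-0.1, -0.8, -1.8]
grip_width: 0.0596
```

```bash
python3 -m handwheel '[[[-0.001,-0.004,0.007,0],[0,0,0.003,0],[0,0,0,0]]]'
```

```text
time_s: 5.65
ee_pos: [0.441, 0.0265, 0.077]
eef_rot: [-3.14, 0.005, 1.603]
force: [-1.0, 0.6, -2.0]
grip_width: 0.0597
```

```bash
python3 -m handwheel '[[[0,0,0.002,0],[0,0,0.002,0]]]';python3 -m handwheel '[[[0,0,0.002,0],[0,0,0,0]]]'
```

```text
time_s: 5.85
ee_pos: [0.4427, 0.0257, 0.076]
eef_rot: [3.139, 0.006, 1.603]
force: [-11.8, -3.7, 30.9]
grip_width: 0.0595
time_s: 6.05
ee_pos: [0.4437, 0.0255, 0.0767]
eef_rot: [3.136, 0.007, 1.603]
force: [-0.1, -0.5, -1.6]
grip_width: 0.0597
```

```bash
python3 -m handwheel '[[[0,0,0,0],[0,0,0,0],[0,0,0,0],[0,0,0,0]]]' 0.094; python3 -m handwheel '[[[0,0,-0.02,0],[0,0,-0.04,0],[0,0,-0.04,0],[0,0,-0.04,0],[0.02,0.02,-0.02,0.013],[0.035,0.03,0,0.012],[0.035,0.03,0,0],[0.035,0.03,0,0],[0.035,0.025,0,0],[0,0,0,0]]]'
```

```text
time_s: 6.45
ee_pos: [0.4443, 0.0255, 0.0772]
eef_rot: [3.134, 0.007, 1.603]
force: [-0.0, -0.0, 0.2]
grip_width: 0.0878
time_s: 7.45
ee_pos: [0.58, 0.1942, 0.2428]
eef_rot: [3.135, 0.006, 1.573]
force: [-0.7, -0.0, -1.0]
grip_width: 0.094
```

```bash
python3 -m handwheel '[[[0.03,0.02,0,0],[0.02,0.013,0,0],[0,0,0,0],[0,0,0,0]]]'
python3 - <<'E'
from h import *
import cv2
np.set_printoptions(precision=4,suppress=True)
o=ctrl.get_obs();print(o["ee_pos"],o["eef_rot"])
cv2.imwrite("pics/w2.png",cv2.convertScaleAbs(imaging.camera("wrist")[:,:,::-1],alpha=1.2))
print(proj("wrist",[[.615,.2455,.156],[.5866,.0964,.006],[.615,.2436,.006],[.441,.0256,.084]]))
E
```

```text
time_s: 7.85
ee_pos: [0.6129, 0.245, 0.2404]
eef_rot: [3.139, 0.008, 1.574]
force: [0.1, -0.3, -0.1]
grip_width: 0.0941
[0.6129 0.245  0.2404] [3.1386 0.0075 1.574 ]
[[257.326  201.0717]
 [149.4683 146.796 ]
 [256.4259 167.4784]
 [ 33.5156   7.9946]]
```

View pics/w2.png

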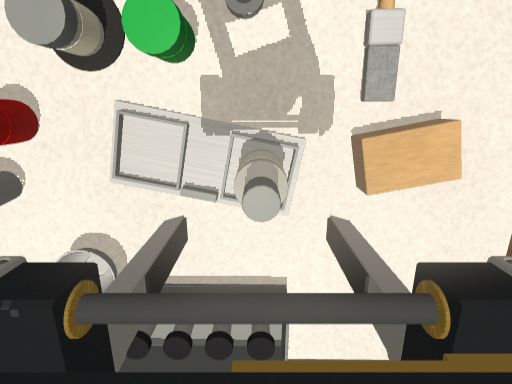

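```bash
python3 -m handwheel '[[[0.004,0,0.02,0],[0,0,0.02,0],[0,0,0.01,0],[0,0,0,0]]]'
```

```text
time_s: 8.3
ee_pos: [0.6122, 0.2448, 0.1912]
eef_rot: [3.136, 0.007, 1.571]
force: [-0.1, -0.2, -0.0]
grip_width: 0.0941
```

```bash
python3 -m handwheel '[[[0.003,0.001,0.015,0],[0,0,0.02,0],[0,0,0.015,0],[0,0,0,0]]]';python3 -m handwheel '[[[0.0,0,0,0],[0,0,0.0,0],[0,0,0.0,0],[0,0,0,0],[0,0,0,0],[0,0,0,0],[0,0,0,0]]]' 0.026 28
```

```text
time_s: 8.7
ee_pos: [0.6142, 0.247, 0.1407]
eef_rot: [3.133, 0.006, 1.57]
force: [0.5, -0.4, 0.0]
grip_width: 0.0941
time_s: 9.4
ee_pos: [0.6153, 0.2474, 0.1438]
eef_rot: [3.129, 0.004, 1.57]
force: [-0.7, 0.0, -0.2]
grip_width: 0.0415
```

```bash
python3 -m handwheel '[[[0.0,-0.001,0.003,0],[0,0,0.0,0],[0,0,0.0,0]]]'
```

```text
time_s: 9.7
ee_pos: [0.6149, 0.2481, 0.1422]
eef_rot: [3.126, 0.003, 1.57]
force: [1.9, 0.7, 1.6]
grip_width: 0.0357
```

```bash
python3 -m handwheel '[[[0,0,-0.015,0],[0,0,-0.025,0],[0,0,-0.015,0],[0,0,0,0]]]';python3 -m handwheel '[[[-0.015,-0.003,0,0],[-0.025,-0.005,0,0],[-0.025,-0.005,0,0],[-0.025,-0.004,0,0],[-0.025,-0.004,0,0],[-0.015,-0.003,0,0],[0,0,0,0]]]'
```

```text
time_s: 10.1
ee_pos: [0.6131, 0.2478, 0.1992]
eef_rot: [3.13, 0.004, 1.57]
force: [-0.3, 0.1, -2.8]
grip_width: 0.0357
time_s: 10.8
ee_pos: [0.5844, 0.1088, 0.1945]
eef_rot: [3.138, 0.007, 1.57]
force: [0.0, 0.6, -3.0]
grip_width: 0.0355
```

```bash
python3 -m handwheel '[[[-0.01,0.003,0.005,0],[0,0.001,0.015,0],[0,0,0.015,0],[0,0,0.005,0],[0,0,0,0]]]'
python3 - <<'E'
from h import *
import cv2
np.set_printoptions(precision=4,suppress=True)
im=imaging.camera("scene")[:,:,::-1]
a=cv2.resize(im[185:250,245:355],None,fx=5,fy=5,interpolation=cv2.INTER_CUBIC)
im=imaging.camera("wrist")[:,:,::-1]
cv2.imwrite("pics/s3.png",cv2.convertScaleAbs(cv2.vconcat([a,cv2.resize(im[90:270,100:430],(550,275))]),alpha=1.6))
print((proj("scene",[[.5866,.0985,.018]])-[245,185])*5)
E
```

```text
time_s: 11.3
ee_pos: [0.5885, 0.0993, 0.149]
eef_rot: [3.141, 0.006, 1.571]
force: [-0.0, -0.6, -3.0]
grip_width: 0.0356
[[176.4839 144.0235]]
```

View pics/s3.png

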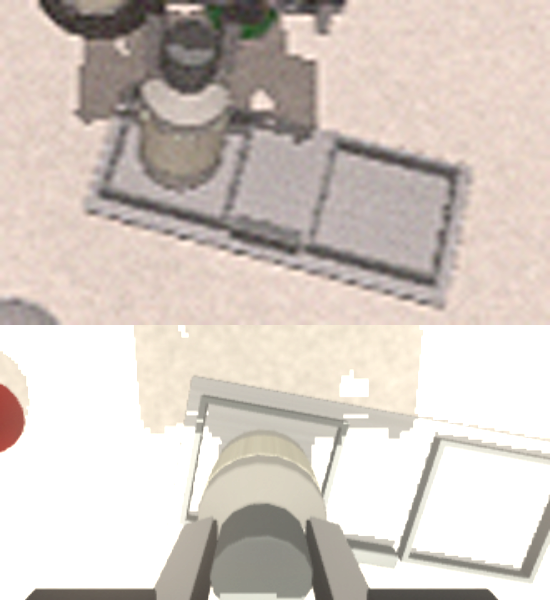

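The bottle stands within the right bay's walls (scene crop: bay columns about 110–240, bottle 140–222), so I'll lower and release it.

```bash
python3 -m handwheel '[[[0,-0.001,0.004,0],[0,0,0.003,0]]]'; python3 -m handwheel '[[[0,0,0.001,0],[0,0,0,0]]]'
```

```text
time_s: 11.6
ee_pos: [0.5883, 0.0997, 0.1439]
eef_rot: [3.137, 0.006, 1.571]
force: [-0.2, -0.4, -2.8]
grip_width: 0.0355
time_s: 11.8
ee_pos: [0.5883, 0.0998, 0.1429]
eef_rot: [3.137, 0.006, 1.572]
force: [-0.1, -0.8, -3.3]
grip_width: 0.0355
```

```bash
python3 -m handwheel '[[[0,0,0.0015,0],[0,0,0.0005,0]]]'; python3 -m handwheel '[[[0,0,0.001,0],[0,0,0,0]]]'
```

```text
time_s: 12.0
ee_pos: [0.589, 0.0998, 0.1423]
eef_rot: [3.135, 0.006, 1.571]
force: [-0.9, -0.2, -1.1]
grip_width: 0.0357
time_s: 12.2
ee_pos: [0.5894, 0.0998, 0.1425]
eef_rot: [3.133, 0.006, 1.571]
force: [0.1, 0.4, -3.1]
grip_width: 0.0359
```

```bash
python3 -m handwheel '[[[0,0,0,0],[0,0,0,0],[0,0,0,0],[0,0,0,0]]]' 0.094; python3 -m handwheel '[[[0,0,-0.02,0],[0,0,-0.04,0],[0,0,-0.03,0],[0,0,-0.01,0],[-0.01,-0.02,0,0],[-0.015,-0.03,0,0],[-0.015,-0.03,0,0],[-0.015,-0.03,0,0],[-0.015,-0.03,0,0],[0,0,0,0]]]'
```

```text
time_s: 12.6
ee_pos: [0.5898, 0.0998, 0.1428]
eef_rot: [3.131, 0.006, 1.571]
force: [-0.1, 0.1, -0.6]
grip_width: 0.0641
time_s: 13.6
ee_pos: [0.4423, 0.0283, 0.2389]
eef_rot: [3.138, 0.006, 1.572]
force: [1.3, -0.8, -0.3]
grip_width: 0.0941
```

```bash
python3 -m handwheel '[[[-0.002,0,0.02,0],[0,0,0.03,0],[0,0,0.03,0],[0,0,0.02,0],[0,0,0,0]]]'
python3 - <<'E'
from h import *
import cv2
np.set_printoptions(precision=4,suppress=True)
cv2.imwrite("pics/w4.png",imaging.camera("wrist")[:,:,::-1])
print(proj("wrist",[[.441,.0256,.084],[.5884,.0998,.156]]))
E
```

```text
time_s: 14.1
ee_pos: [0.4437, 0.026, 0.1338]
eef_rot: [3.137, 0.006, 1.571]
force: [0.5, 0.4, -0.2]
grip_width: 0.0946
[[255.6664 207.5952]
 [364.4663 448.9527]]
```

View pics/w4.png

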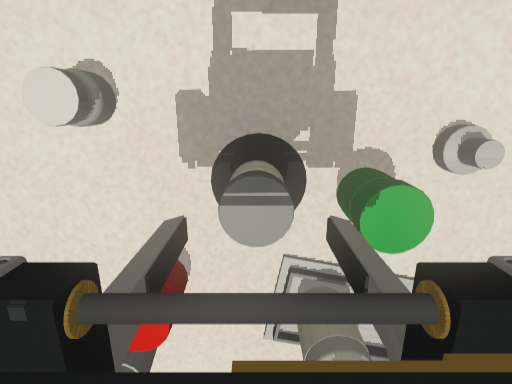

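The jar is upright on the mat with its lid at (256,208), as predicted, so I'll descend and grip.

```bash
python3 -m handwheel '[[[0,0,0.02,0],[0,0,0.02,0],[0,0,0.014,0],[0,-0.001,0.003,0],[0,0,0,0]]]';python3 -m handwheel '[[[0,0,0,0],[0,0,0.001,0],[0,0,0,0],[0,0,0.001,0],[0,0,0,0],[0,0,0,0]]]' 0.05 25
```

```text
time_s: 14.65
ee_pos: [0.4478, 0.0262, 0.0814]
eef_rot: [3.128, 0.006, 1.572]
force: [0.0, 0.2, 0.5]
grip_width: 0.0938
time_s: 15.25
ee_pos: [0.4495, 0.0262, 0.0824]
eef_rot: [3.123, 0.006, 1.572]
force: [0.1, -0.9, -2.1]
grip_width: 0.0593
```

```bash
python3 -m handwheel '[[[0,0,0,0],[0,0,0,0],[0,-0.004,0.002,0],[0,-0.004,0.002,0],[0,-0.001,0,0]]]' 0.08;python3 -m handwheel '[[[0,-0.001,0.001,0],[0,0,0.0,0],[0,-0.001,0.001,0],[0,0,0.0,0],[0,0,0,0]]]' 0.05 25
```

```text
time_s: 15.75
ee_pos: [0.4398, 0.0262, 0.0778]
eef_rot: [3.123, 0.006, 1.572]
force: [-0.0, 0.1, 0.4]
grip_width: 0.0802
time_s: 16.25
ee_pos: [0.4378, 0.0262, 0.0759]
eef_rot: [3.122, 0.006, 1.572]
force: [0.7, -0.1, 0.1]
grip_width: 0.0593
```

```bash
python3 -m handwheel '[[[0,0,-0.02,0],[0,0,-0.04,0],[0,0,-0.04,0],[0,0,-0.04,0],[0,0,-0.04,0],[0,0,0,0]]]';python3 -m handwheel '[[[0.02,0.015,0,0],[0.035,0.027,0,0],[0.035,0.028,0,0],[0.035,0.028,0,0],[0.035,0.028,0,0],[0.03,0.024,0,0],[0.02,0.016,0,0],[0,0,0,0]]]'
```

```text
time_s: 16.85
ee_pos: [0.4325, 0.0273, 0.2607]
eef_rot: [3.129, 0.006, 1.572]
force: [0.5, 0.6, -2.6]
grip_width: 0.0595
time_s: 17.65
ee_pos: [0.6024, 0.2454, 0.2503]
eef_rot: [3.138, 0.01, 1.57]
force: [-1.9, 0.5, -2.3]
grip_width: 0.0592
```

```bash
python3 -m handwheel '[[[0,0.008,0.01,0],[0,0,0.03,0],[0,0,0.03,0],[0,0,0.03,0],[0,0,0.02,0],[0,0,0.01,0],[0,0,0,0]]]'
python3 - <<'E'
from h import *
import cv2
np.set_printoptions(precision=4,suppress=True)
im=imaging.camera("scene")[:,:,::-1]
a=cv2.resize(im[185:250,245:355],None,fx=5,fy=5,interpolation=cv2.INTER_CUBIC)
im=imaging.camera("wrist")[:,:,::-1]
cv2.imwrite("pics/s5.png",cv2.vconcat([cv2.convertScaleAbs(a,alpha=1.6),cv2.resize(im[90:270,100:430],(550,275))]))
E
```

```text
time_s: 18.35
ee_pos: [0.6092, 0.2385, 0.1069]
eef_rot: [-3.137, 0.013, 1.567]
force: [-0.5, -0.4, -0.9]
grip_width: 0.0592
```

View pics/s5.png

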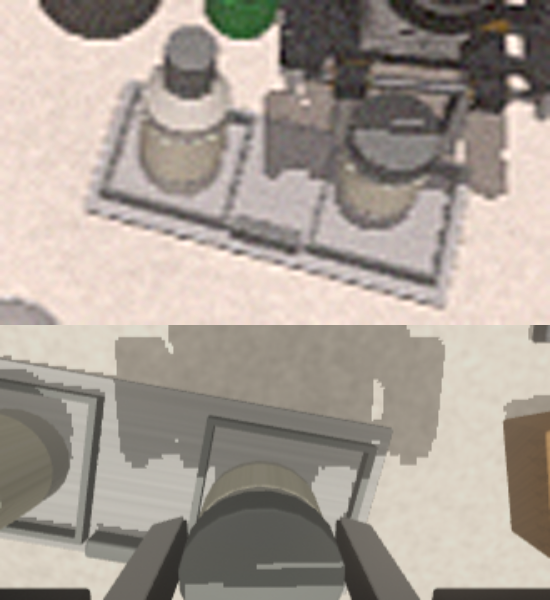

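The bottle stands in its bay. The jar is about 7 mm short in y, so I'll correct that and lower it.

```bash
python3 -m handwheel '[[[0.007,0.002,0,0],[0.001,0.001,0.01,0],[0,0,0.01,0],[0,0,0.003,0],[0,0,0,0]]]'
```

```text
time_s: 18.95
ee_pos: [0.6147, 0.2481, 0.0874]
eef_rot: [3.138, 0.01, 1.567]
force: [-0.7, 0.6, -1.8]
grip_width: 0.0594
```

```bash
python3 -m handwheel '[[[-0.002,-0.002,0.006,0],[0,0,0.002,0],[0,0,0,0]]]';  python3 -m handwheel '[[[0,0,0.0015,0],[0,0,0.0005,0]]]'
```

```text
time_s: 19.25
ee_pos: [0.6125, 0.2457, 0.0787]
eef_rot: [3.138, 0.01, 1.567]
force: [0.6, 0.0, -0.5]
grip_width: 0.0594
time_s: 19.45
ee_pos: [0.6131, 0.2457, 0.0783]
eef_rot: [3.136, 0.01, 1.567]
force: [0.5, 0.2, -1.5]
grip_width: 0.0593
```

```bash
python3 -m handwheel '[[[0,0,0.0005,0],[0,0,0.0005,0],[0,0,0,0],[0,0,0,0]]]' 0.094; python3 -m handwheel '[[[0,0,-0.02,0],[0,0,-0.04,0],[0,0,-0.04,0],[0,0,-0.04,0],[-0.02,-0.005,-0.03,0],[-0.04,-0.007,0,0],[-0.04,-0.007,0,0],[-0.04,-0.007,0,0],[-0.04,-0.007,0,0],[0,0,0,0]]]';  python3 -m handwheel '[[[-0.04,-0.007,0,0],[-0.04,-0.007,0,0],[-0.04,-0.007,0,0],[-0.04,-0.007,0,0],[-0.04,-0.007,0,0],[-0.04,-0.007,0,0],[-0.04,-0.007,0,0],[-0.04,-0.007,0,0],[-0.03,-0.006,0,0],[0,0,0,0]]]' 0 20
```

```text
time_s: 19.85
ee_pos: [0.6135, 0.2458, 0.0778]
eef_rot: [3.135, 0.009, 1.567]
force: [-0.3, -0.1, -0.3]
grip_width: 0.0879
time_s: 20.85
ee_pos: [0.5767, 0.0625, 0.2562]
eef_rot: [3.135, 0.011, 1.57]
force: [0.6, 0.3, 0.1]
grip_width: 0.0938
time_s: 21.85
ee_pos: [0.5141, -0.2967, 0.2597]
eef_rot: [3.132, 0.01, 1.574]
force: [0.3, 0.7, -0.2]
grip_width: 0.0172
```

```bash
python3 -m handwheel '[[[-0.025,0,0,0],[-0.022,0,0,0],[0,0,0,0],[0,0,0,0]]]'
python3 - <<'E'
from h import *
import cv2
np.set_printoptions(precision=4,suppress=True)
print(proj("wrist",[[.5129,-.3435,.119]]))
im=imaging.camera("wrist")[:,:,::-1]
s=imaging.camera("scene")[:,:,::-1]
a=cv2.resize(s[150:270,120:385],None,fx=2,fy=2)
cv2.imwrite("pics/s6.png",cv2.vconcat([cv2.convertScaleAbs(im[:330],alpha=1.2),cv2.convertScaleAbs(a[:,:512],alpha=1.5)]))
E
```

```text
time_s: 22.25
ee_pos: [0.5163, -0.3418, 0.2598]
eef_rot: [3.132, 0.009, 1.576]
force: [-0.1, 0.6, -0.4]
grip_width: 0.0006
[[255.4395 178.9669]]
```

View pics/s6.png

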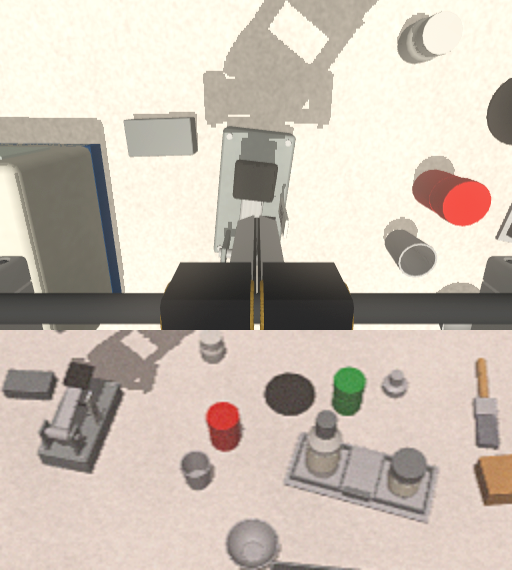

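Both containers stand upright in the swapped bays and the bystanders look unmoved. The pad is at (255,181), directly under the tool path, so I'll descend to just above it.

```bash
python3 -m handwheel '[[[0,-0.002,0.02,0],[0,0,0.03,0],[0,0,0.03,0],[0,0,0.02,0],[0,0,0.005,0],[0,0,0,0]]]'
```

```text
time_s: 22.95
ee_pos: [0.5178, -0.3366, 0.1543]
eef_rot: [3.128, 0.011, 1.582]
force: [-0.5, 0.5, 1.5]
grip_width: 0.0004
```

```bash
python3 -m handwheel '[[[-0.007,-0.005,0.003,0],[0,0,0.004,0],[0,0,0.003,0],[0,0,0,0]]]'; python3 -m handwheel '[[[0,0,0.003,0],[0,0,0.003,0],[0,0,0.002,0]]]'
```

```text
time_s: 23.35
ee_pos: [0.5137, -0.3447, 0.1473]
eef_rot: [3.124, 0.014, 1.583]
force: [0.7, 0.5, 0.3]
grip_width: 0.0008
time_s: 23.65
ee_pos: [0.5141, -0.345, 0.1396]
eef_rot: [3.123, 0.015, 1.582]
force: [-2.6, -0.1, 3.6]
grip_width: 0.0005
```

```bash
python3 -m handwheel '[[[0,-0.001,0.004,0],[0,0,0.004,0],[0,0,0.004,0],[0,0,0.003,0]]]'; python3 -m handwheel '[[[0,0,0.001,0],[0,0,0,0]]]'
```

```text
time_s: 24.05
ee_pos: [0.5129, -0.3454, 0.1244]
eef_rot: [3.124, 0.015, 1.582]
force: [-4.7, 1.3, 6.0]
grip_width: 0.0002
time_s: 24.25
ee_pos: [0.5126, -0.3454, 0.123]
eef_rot: [3.125, 0.015, 1.582]
force: [-2.2, 1.9, 5.5]
grip_width: 0.0005
```

```bash
python3 -m handwheel '[[[0,0,0.003,0],[0,0,0.002,0]]]'; python3 -m handwheel '[[[0,0,0.001,0],[0,0,0.001,0]]]'
```

```text
time_s: 24.45
ee_pos: [0.5123, -0.3455, 0.1182]
eef_rot: [3.125, 0.015, 1.582]
force: [-4.1, 1.9, 7.8]
grip_width: 0.0002
time_s: 24.65
ee_pos: [0.5121, -0.3454, 0.1163]
eef_rot: [3.126, 0.015, 1.582]
force: [-3.6, 1.9, 6.8]
grip_width: 0.0005
```

```bash
python3 -m handwheel '[[[0,0,0,0],[0,0,0,0]]]'
python3 - <<'E'
from h import *
import cv2
s=imaging.camera("scene")[:,:,::-1]
a=cv2.resize(s[150:230,120:210],None,fx=6,fy=6,interpolation=cv2.INTER_CUBIC)
cv2.imwrite("pics/s7.png",cv2.convertScaleAbs(a,alpha=1.5))
print(ctrl.get_obs()["ee_pos"],ctrl.get_obs()["force"])
# expected arm: hinge & pad edge points in crop
h=np.array([.6185,-.355]);d=np.array([.512,-.3445])-h;d/=np.linalg.norm(d)
for t in (0,.2,.4):
    al=.2-t;P=[[*(h+d*(r*np.cos(al)-.012*np.sin(al)) ),.085+r*np.sin(al)+.012*np.cos(al)] for r in (.087,.133)]
    print(t,(proj("scene",P)-[120,150])*6)
E
```

```text
time_s: 24.85
ee_pos: [0.5121, -0.3454, 0.1166]
eef_rot: [3.126, 0.015, 1.582]
force: [-2.4, 1.2, 7.2]
grip_width: -0.0
[ 0.51208392 -0.34545737  0.11662284] [-2.93307247  2.02946607  6.36321467]
0 [[220.54319878 158.76433111]
 [243.69814137  89.84391803]]
0.2 [[229.9121908  170.14878693]
 [256.61610535 109.99785831]]
0.4 [[237.2100954  186.2860708 ]
 [266.28029849 136.58695238]]
```

View pics/s7.png

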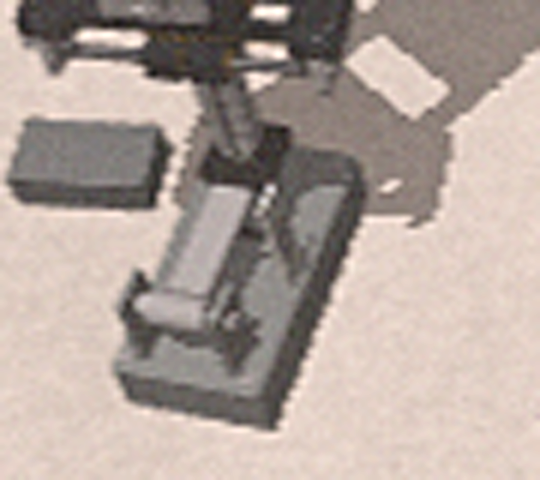

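The pad's edges match the 0.2 rad prediction: front edge mid seen at about (235,168) against (230,170), back corner at (288,125) against about (285,121). Force is about 7 N and TCP z is 0.1166. Handing in.

```bash
python3 -c "
from station import ctrl
print(ctrl.hand_in())"
```

```text
the job is handed in; nothing more can be done
None
```

The bottle and jar are swapped, and the job was handed in with the closed fingers still holding the lever pad at about its middle position. It took about 25 s of the 72 s allowed.

- **Swap:** I stood the jar on the mat, moved the bottle to the right bay, then put the jar in the left bay. The last overview picture showed both upright inside their bays and no visible shift in the bystanders in frame. It did not cover the whole counter.
- **Lever:** The last reading had the fingertips at about 97.5 mm above the counter against 97 mm for the middle position, with 6.4–7.2 N upward on the tool. That puts the lever at roughly 0.195 rad. In the scene picture the pad's edges matched the 0.2 rad prediction to about 5 px in a 6x crop (about 1 px in the original). The stop was never approached.

**Things that went less cleanly:**
- Setting the jar on the mat gave a brief 31 N reading at the wrist.
- The jar's second grip was first taken 8 mm off-centre, so I opened and regripped before lifting.
- The tool drifted up to about 1° from vertical along the way.

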